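Pin the mounting plate into line on the assembly frame

ROBOT

A 6-joint arm with a two-finger parallel gripper is mounted at the origin on the work surface. World frame = base frame: x ahead of the robot, y to its left, z up, the work surface at z = 0. Lengths are in mm, angles in rad, forces in N, time in s.
With the tool pointing down it reaches from about 325 to 775 mm from the base axis. Payload 5.5 kg.
Tool frame: the origin (TCP) lies at the very end of the fingers, on their centre line; the grasp point (between the pads) lies 19 mm behind it (arm.pinch_z is the distance from the TCP to the grasp point, in mm); z points along the fingers, y is the direction in which the jaws open and shut (so a half turn about z gives the same grasp; the last joint's range is limited). The gripper opens to 88 mm and grips with 3 to 60 N. Pads are 20 mm wide; open, the fingers measure 115 mm over their backs; the gripper's body (75 mm by 178 mm) begins 61 mm behind the grasp point.
Start: joints at [1.285, 0.091, 1.231, -0, 1.82, -0.057], TCP at [136.089, 584.377, 200.031] pointing down, gripper open.
Joint ranges: [-2.87, 2.87], [-0.86, 2.18], [0.17, 2.46], [-1.51, 4.65], [0.06, 2.69], [-2.65, 2.65]. Speed limits (rad/s): [2.57, 2.57, 3.01, 3.14, 3.14, 3.14].

INTERFACE

Orientations are given as a rotation vector (axis times angle).
In Python, from station import arm gives the robot as it stands. The module is installed in compiled form; this text tells all that it offers.
- The arm moves only by the shell command python3 -m jog 'ROWS' [FORCE]. ROWS is JSON, a list of rows, each a list of 5 numbers: the shift along the tool's x, y, z in m, then the turn about the tool's z in degrees, then the gripper's target within -1 to 1 (fully open at 1, half-way at 0, shut at -1). In form: [[dx, dy, dz, roll, grip], ...]. A call has 1 to 8 rows; each row is the pose to reach, as a shift and turn from the pose commanded when the call began, along the tool's axes at that moment; what a row does not reach only later rows make up. A row lasts 1/10 s, in which the tool goes at most 50 mm and 8.59 degrees, less where a joint would pass 70% of its speed; a pose out of reach is approached as far as the arm can. A call with a gripper value outside its range is refused whole. The fingers move at their own pace and stop on an object; FORCE is the grip in N (left out, the last holds). Time passes only in rows, so rows that repeat a pose let the fingers close. It gives the time, the measured TCP pose, the force and the opening at its end, in the units of the state.
- arm.state(): the state, without advancing time (a new reading comes with each control period).
- arm.snapshot(name): name is "side" or "top" or "wrist"; returns the picture (480x640x3 uint8, red, green, blue); there is no depth.
- arm.calibration(name): a dict with "fx", "fy", "cx", "cy" (pixels), "extrinsics" (4x4, takes a point from world to camera coordinates); the wrist camera has in their place "T_tool_cam" (4x4, takes a point from camera to tool coordinates, whose origin is the TCP and whose axes are the flange's). Camera axes: x right, y down, z forward; pixel columns grow to the right and rows downward; lengths in mm; the calibration is good to about 2 mm. A picture is of the moment at which its call begins: read the wrist's pose just before it. calibration takes no time and is no camera call.
- arm.finish_job(): hands the job in, once; it reports no verdict.
Trained networks look in the newest picture that a camera, given by its name, has taken for a name from the list of things; names that differ only in an ending like _2 or _b are one class to them, and where a whole thing is asked for, a point or a joint stands for the part that bears it (a point fixed in the world has none). Each returns a list of dicts, best first, with "conf" (0 to 1); they miss things now and then, are a little off and sometimes report something else, mostly with a low value. They report only what shows in the picture. A call takes as long as a camera call. They do not tell look-alikes from the thing itself.
- arm.look_for(camera, target): "bbox" ([centre column, centre row, width, height] in pixels, round what is visible of it).
The state is a dict: "time_s": time; "qpos": joint angles; "qvel": joint speeds; "joint_torque": joint torques, N m; "eef_pos": TCP position; "tcp_rot": TCP orientation; "force": force on the tool from outside, world axes, zero at the start; "moment": the same for the moment, N m; "gripper_width": finger opening in mm.
Only numpy, scipy, OpenCV 4.12 (cv2) and the standard library are available. Lean on these libraries where they do the work, as an engineer would, in place of code of your own. Each camera call takes 0.05 s, during which the arm holds its last target.

TASK

The hole in the mounting plate is out of line with the hole in the assembly frame under it. Take the thick tapered pin from the pin rack, drive it down through both holes so that they are pulled into line, and leave it standing there fully home, its collar down on the plate, and let go.

Things in the scene. Friction and masses are not known exactly. Their poses are not given: they have to be found in the camera images.
- taper_pin: Thick tapered steel pin, 0.2 kg, upright in any of the rack's 3 places. Round grip 30 dia x 45 tall; collar 58 dia x 6; shank 38 dia x 28, then taper 57 long to an 8 dia tip (mm). Origin on the axis at the collar's underside, z up: grip from z 6 to 51, tip at -85. Wrong pins (same collar and length): one with a square 30 grip and straight shank, one with a slim 18 grip and thin shank.
- rack: Pin rack fixed to the bench: plywood plate 75 x 250 x 10 mm on two end cheeks, open in front and behind, top 100 mm above the bench. Three 44 mm holes in a row along its y axis, at y = -78, 0 and +78 mm, a pin hanging by its collar in each. Origin on the bench under its centre, z up, x across the row.
- plate_hole (a point): Centre of the 44 mm hole in the mounting plate, at its top face, 100 mm above the bench. Bare aluminium plate 130 x 126 x 10 mm, lying on the assembly frame between two guide strips level with its top. It slides only along this x axis (parallel to the frame's), with about 4 N of friction, and stays where left. At the start 12 to 16 mm out of line towards +x.
- frame_hole (a point): Centre of the 44 mm hole in the assembly frame, at its upper face, 90 mm above the bench, just under the plate. Grey steel frame fixed to the bench, foot 160 x 194 mm, top 160 x 150 mm and 10 mm thick, open beneath: the pin goes through freely, its tip ending 15 mm above the bench. z up; the plate slides along x.
Mind the look-alikes: they are no part of the job. What is shaped like the taper_pin but red is not meant.

How it is judged:
By the outcome, as a careful person would: the job done as asked, in the order asked, and still so for the second after the job is handed in, with the robot touching nothing.
It also fails if it takes over 43 s, if anything falls off the work surface, if the arm or the gripper's body presses on something with over 40 N, if the wrist force passes 120 N, or if a joint passes its speed limit or range.

## Working session

There is one attempt and no reset: what is moved stays moved. The work goes in short steps, Python scripts to look and compute and a shell command to move; the robot and the scene stay as the last step left them, time stands still between calls to the robot, and variables do not carry over. Pictures are saved under pics/ and viewed, and the job is handed in when it is done.

```bash
mkdir -p pics; ls; python3 - <<'E'
from station import arm
import cv2,json
import numpy as np
s=arm.state()
for k,v in s.items(): print(k,np.round(v,3))
print(arm.pinch_z)
for n in ("side","top","wrist"):
    im=arm.snapshot(n); cv2.imwrite(f"pics/{n}0.png",im[:,:,::-1])
    c=arm.calibration(n); print(n,{k:np.round(v,3).tolist() for k,v in c.items()})
    for t in ("taper_pin","rack","plate_hole","frame_hole"):
        try: print(t,[(np.round(d["bbox"]).tolist(),round(d["conf"],2)) for d in arm.look_for(n,t)])
        except Exception as e: print(t,e)
print(arm.state()["time_s"])
E
```

```text
pics
time_s 0.0
qpos [ 1.285  0.092  1.232  0.     1.82  -0.057]
qvel [ 0.    -0.001 -0.001 -0.     0.001 -0.001]
joint_torque [ 0.0000e+00 -4.4647e+01 -4.0643e+01  7.0000e-02  3.0000e-02 -0.0000e+00]
eef_pos [135.989 584.028 198.93 ]
tcp_rot [-3.590e-01 -3.121e+00  3.000e-03]
force [-1.05   0.033  0.355]
moment [ 0.02  -0.029 -0.007]
gripper_width 87.901
18.700000000000003
side {'fx': 576.078, 'fy': 576.078, 'cx': 324.693, 'cy': 234.575, 'extrinsics': [[0.845, -0.534, -0.009, -469.145], [-0.335, -0.518, -0.787, 216.93], [0.416, 0.668, -0.617, 1188.328], [0.0, 0.0, 0.0, 1.0]]}
taper_pin [([446.0, 323.0, 36.0, 52.0], 0.89), ([358.0, 329.0, 29.0, 56.0], 0.82), ([485.0, 305.0, 31.0, 53.0], 0.77), ([305.0, 326.0, 33.0, 55.0], 0.76), ([410.0, 274.0, 26.0, 33.0], 0.67)]
rack [([394.0, 279.0, 86.0, 114.0], 0.8)]
plate_hole [([295.0, 176.0, 63.0, 36.0], 0.65), ([410.0, 273.0, 28.0, 33.0], 0.54)]
frame_hole [([295.0, 196.0, 80.0, 75.0], 0.75)]
top {'fx': 604.065, 'fy': 604.065, 'cx': 327.639, 'cy': 245.157, 'extrinsics': [[0.03, -0.999, 0.02, -70.236], [-0.994, -0.032, -0.103, 502.837], [0.103, -0.017, -0.995, 1410.134], [0.0, 0.0, 0.0, 1.0]]}
taper_pin [([444.0, 278.0, 24.0, 22.0], 0.88), ([431.0, 213.0, 22.0, 21.0], 0.86), ([478.0, 217.0, 20.0, 23.0], 0.7), ([419.0, 318.0, 26.0, 28.0], 0.67)]
rack [([396.0, 211.0, 112.0, 58.0], 0.6), ([433.0, 214.0, 27.0, 24.0], 0.6)]
plate_hole [([225.0, 204.0, 67.0, 61.0], 0.96)]
frame_hole [([229.0, 212.0, 89.0, 83.0], 0.69)]
wrist {'fx': 358.994, 'fy': 358.994, 'cx': 314.845, 'cy': 247.061, 'T_tool_cam': [[0.001, -0.969, -0.247, 67.717], [1.0, 0.001, 0.001, 0.272], [-0.0, -0.247, 0.969, -185.279], [0.0, 0.0, 0.0, 1.0]]}
taper_pin []
rack []
plate_hole []
frame_hole []
0.75
```

View pics/top0.png

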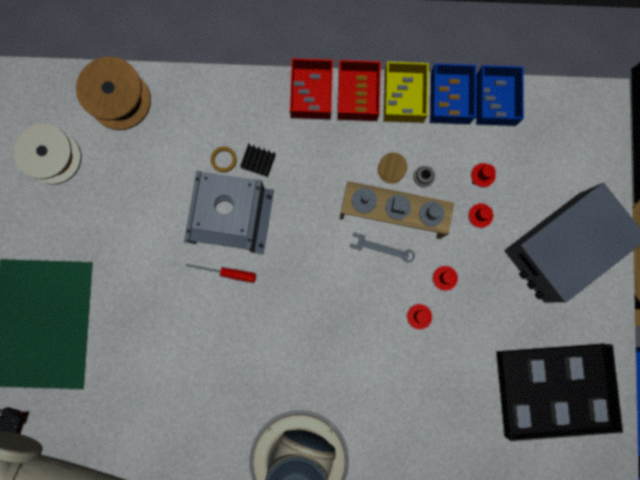

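View pics/side0.png

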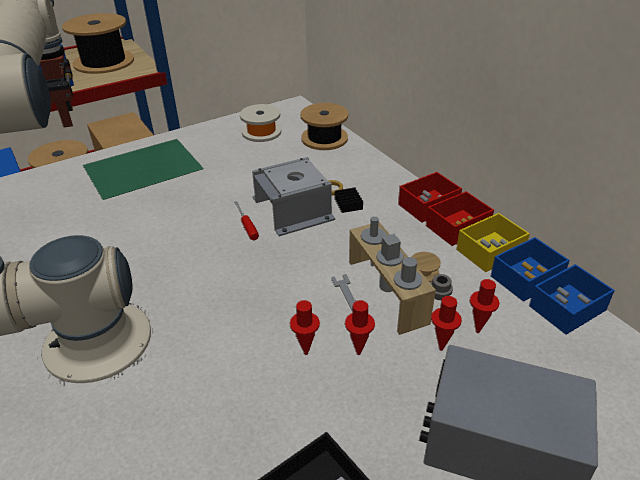

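View pics/wrist0.png

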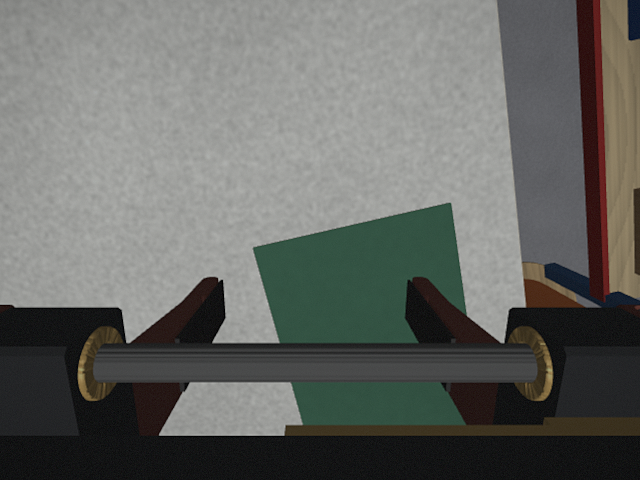

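```bash
cat > h.py <<'E'
import numpy as np, cv2
from station import arm
def ray(n,uv,z):
    c=arm.calibration(n); E=np.array(c["extrinsics"])
    d=np.array([(uv[0]-c["cx"])/c["fx"],(uv[1]-c["cy"])/c["fy"],1.])
    R=E[:3,:3];t=E[:3,3]; o=-R.T@t; w=R.T@d
    return o+w*(z-o[2])/w[2]
def proj(n,p):
    c=arm.calibration(n); E=np.array(c["extrinsics"]); q=E[:3,:3]@np.array(p)+E[:3,3]
    return np.array([c["fx"]*q[0]/q[2]+c["cx"],c["fy"]*q[1]/q[2]+c["cy"]])
from scipy.spatial.transform import Rotation as Ro
def wcam(s):
    T=np.eye(4);T[:3,:3]=Ro.from_rotvec(s["tcp_rot"]).as_matrix();T[:3,3]=s["eef_pos"]
    return T@np.array(arm.calibration("wrist")["T_tool_cam"])
def wray(s,uv,z):
    c=arm.calibration("wrist");M=wcam(s)
    w=M[:3,:3]@np.array([(uv[0]-c["cx"])/c["fx"],(uv[1]-c["cy"])/c["fy"],1.]);o=M[:3,3]
    return o+w*(z-o[2])/w[2]
def wproj(s,p):
    c=arm.calibration("wrist");M=np.linalg.inv(wcam(s));q=M[:3,:3]@np.array(p)+M[:3,3]
    return np.array([c["fx"]*q[0]/q[2]+c["cx"],c["fy"]*q[1]/q[2]+c["cy"]])
def totool(s,dw):
    return Ro.from_rotvec(s["tcp_rot"]).as_matrix().T@np.array(dw)
E
python3 - <<'E'
from h import *
im=cv2.imread("pics/top0.png")
a=cv2.resize(im[160:260,330:465],None,fx=5,fy=5,interpolation=cv2.INTER_CUBIC);b=cv2.resize(im[160:260,175:285],None,fx=5,fy=5,interpolation=cv2.INTER_CUBIC)
cv2.imwrite("pics/ta.png",a);cv2.imwrite("pics/tb.png",b)
im=cv2.imread("pics/side0.png")
cv2.imwrite("pics/sa.png",cv2.resize(im[210:340,335:445],None,fx=4.5,fy=4.5,interpolation=cv2.INTER_CUBIC));cv2.imwrite("pics/sb.png",cv2.resize(im[150:240,245:345],None,fx=6,fy=6,interpolation=cv2.INTER_CUBIC))
E
```

```text
(no output)
```

View pics/ta.png

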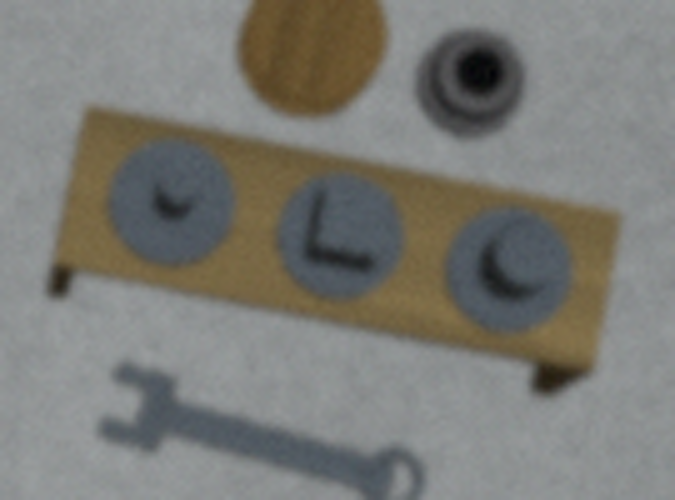

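View pics/tb.png

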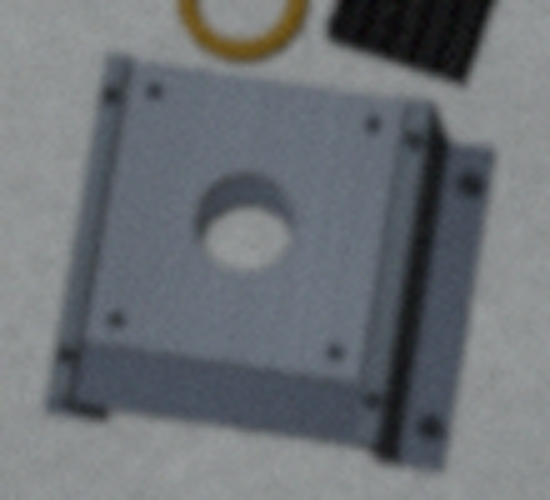

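View pics/sa.png

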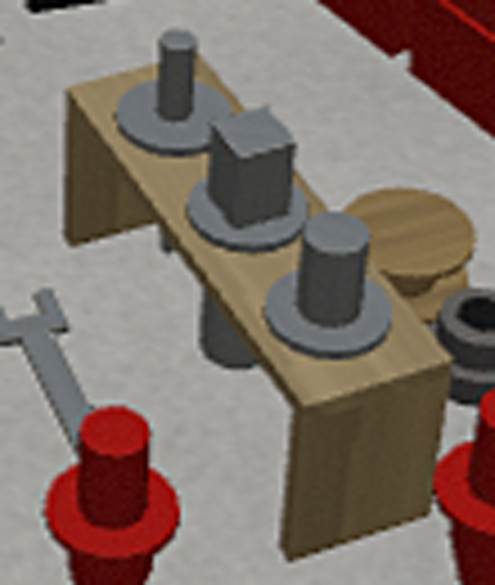

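View pics/sb.png

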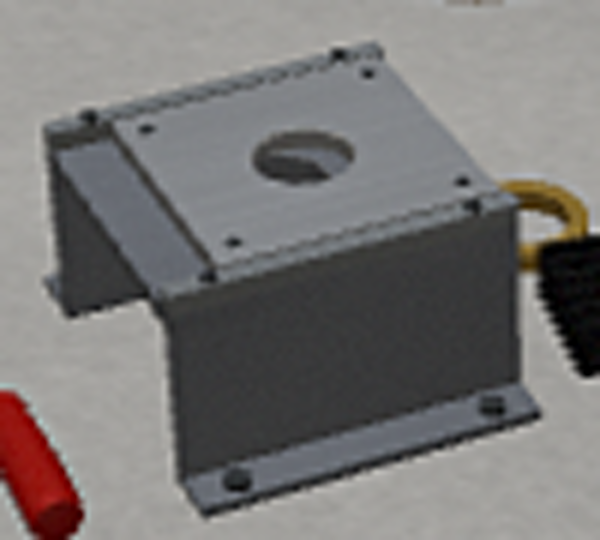

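```bash
python3 - <<'E'
from h import *
f=lambda a,o:(a[0]/5+o[0]-0.4,a[1]/5+o[1]-0.4)
oa=(330,160);ob=(175,160)
P=lambda p,o,z:ray("top",f(p,o),z)
R=np.array([P(p,oa,106) for p in((172,203),(341,236),(509,270))]);print("collars",R.round(1),np.linalg.norm(R[2]-R[0]))
rc=np.array([P(p,oa,100) for p in((90,107),(620,213),(592,368),(57,263))]);print("rack corners",rc.round(1),rc.mean(0))
print("side collar", ray("side",(409-.0,0),106)[:0])
# side crop pin collars, scale 4.5
for p in((178,115),(248,209),(328,311)): print("side collar",ray("side",(335+p[0]/4.5-.4,210+p[1]/4.5-.4),106).round(1))
for p in((178,39),(252,132),(335,233)): print("side grip top",ray("side",(335+p[0]/4.5-.4,210+p[1]/4.5-.4),151).round(1))
print("plate hole top",P((245,222),ob,100).round(1),"side",ray("side",(245+303/6-.4,150+158/6-.4),100).round(1))
pc=np.array([P(p,ob,100) for p in((130,62),(405,100),(360,378),(86,345))]);print("plate corners",pc.round(1),pc.mean(0).round(1))
e=[pc[0]-pc[3],pc[1]-pc[2],pc[1]-pc[0],pc[2]-pc[3]]
for v in e: print(np.linalg.norm(v).round(1),np.degrees(np.arctan2(v[1],v[0])).round(2))
v=R[0]-R[2];print("rack y dir",np.degrees(np.arctan2(v[1],v[0])))
fc=np.array([P(p,ob,90) for p in((110,55),(435,105),(382,462),(50,410))]);print("strip/frame corners",fc.round(1),fc.mean(0).round(1),[np.linalg.norm(fc[i]-fc[i-1]).round(1) for i in range(4)])
s=arm.state();M=Ro.from_rotvec(s["tcp_rot"]).as_matrix();print(M.round(3))
E
```

```text
collars [[ 601.6 -132.6  106. ]
 [ 589.  -209.6  106. ]
 [ 575.9 -286.2  106. ]] 155.73773687025576
rack corners [[ 645.8  -94.5  100. ]
 [ 604.9 -337.9  100. ]
 [ 533.2 -325.7  100. ]
 [ 573.3  -81.4  100. ]] [ 589.28799429 -209.87678068  100.        ]
side collar []
side collar [ 601.6 -134.3  106. ]
side collar [ 586.8 -210.5  106. ]
side collar [ 573.7 -286.9  106. ]
side grip top [ 601.4 -131.3  151. ]
side grip top [ 587.3 -208.5  151. ]
side grip top [ 574.3 -285.3  151. ]
plate hole top [583.3 184.9 100. ] side [581.5 183.5 100. ]
plate corners [[655.1 240.6 100. ]
 [641.9 115.1 100. ]
 [513.9 129.9 100. ]
 [524.8 253.6 100. ]] [583.9 184.8 100. ]
131.0 -5.72
128.9 -6.62
126.2 -96.04
124.2 -95.07
rack y dir 80.52822910791804
strip/frame corners [[660.3 251.9  90. ]
 [642.1 102.3  90. ]
 [477.1 119.5  90. ]
 [495.9 270.4  90. ]] [568.8 186.   90. ] [np.float64(165.4), np.float64(150.7), np.float64(165.9), np.float64(152.1)]
[[-0.974  0.227  0.   ]
 [ 0.227  0.974  0.   ]
 [-0.     0.    -1.   ]]
```

```bash
python3 - <<'E'
from h import *
s=arm.state();print(totool(s,np.array([575,-286.5,240])-s["eef_pos"]).round(1))
E
```

```text
[-625.  -748.7  -40. ]
```

```bash
python3 -m jog '[[-0.625,-0.7487,-0.04,86.4,1],[-0.625,-0.7487,-0.04,86.4,1],[-0.625,-0.7487,-0.04,86.4,1],[-0.625,-0.7487,-0.04,86.4,1],[-0.625,-0.7487,-0.04,86.4,1],[-0.625,-0.7487,-0.04,86.4,1],[-0.625,-0.7487,-0.04,86.4,1],[-0.625,-0.7487,-0.04,86.4,1]]'; python3 - <<'E'
from h import *
s=arm.state();print(s["eef_pos"],totool(s,np.array([575,-286.5,240])-s["eef_pos"]).round(1))
M=Ro.from_rotvec(s["tcp_rot"]).as_matrix();print(M.round(3),np.degrees(np.arctan2(M[1,1],M[0,1])),s["qpos"])
E
```

```text
time_s: 1.55
eef_pos: [316.3, 225.7, 216.8]
tcp_rot: [2.064, 2.367, 0.002]
force: [0.4, 1.4, 0.6]
gripper_width: 87.8
[316.30334334 225.69743008 216.82342507] [-542.6  186.6  -23.2]
[[-0.136  0.991  0.001]
 [ 0.991  0.136  0.001]
 [ 0.     0.001 -1.   ]] 7.819478631585063 [ 5.32252569e-01 -4.77586014e-01  1.69806833e+00 -1.15566152e-04
  1.91974037e+00  3.95737055e-01]
```

```bash
python3 -m jog '[[-0.5426,0.1866,-0.0232,17.3,1],[-0.5426,0.1866,-0.0232,17.3,1],[-0.5426,0.1866,-0.0232,17.3,1],[-0.5426,0.1866,-0.0232,17.3,1],[-0.5426,0.1866,-0.0232,17.3,1],[-0.5426,0.1866,-0.0232,17.3,1],[-0.5426,0.1866,-0.0232,17.3,1],[-0.5426,0.1866,-0.0232,17.3,1]]'; python3 - <<'E'
from h import *
s=arm.state();print(s["eef_pos"],totool(s,np.array([575,-286.5,240])-s["eef_pos"]).round(1))
M=Ro.from_rotvec(s["tcp_rot"]).as_matrix();print(M.round(3),np.degrees(np.arctan2(M[1,1],M[0,1])),s["qpos"])
E
```

```text
time_s: 2.35
eef_pos: [498.7, -130.5, 232.9]
tcp_rot: [2.392, 2.036, 0.001]
force: [0.0, 0.5, -0.1]
gripper_width: 88.0
[ 498.6675207  -130.49587197  232.93174841] [-141.8  100.3   -7. ]
[[ 0.16   0.987  0.001]
 [ 0.987 -0.16  -0.   ]
 [ 0.     0.001 -1.   ]] -9.19379138288573 [-3.22086238e-01 -1.27648649e-01  1.38842190e+00  1.86041747e-04
  1.87993564e+00 -1.61567643e-01]
```

```bash
python3 -m jog '[[-0.1418,0.1003,-0.007,0.3,1],[-0.1418,0.1003,-0.007,0.3,1],[-0.1418,0.1003,-0.007,0.3,1],[-0.1418,0.1003,-0.007,0.3,1],[-0.1418,0.1003,-0.007,0.3,1]]'; python3 - <<'E'
from h import *
s=arm.state();print(s["eef_pos"],s["force"],totool(s,np.array([575,-286.5,240])-s["eef_pos"]).round(1))
im=arm.snapshot("wrist")[:,:,::-1].copy()
cv2.imwrite("pics/w1raw.png",im)
for z,c in((151,(0,0,255)),(106,(0,255,0))):
    p=wproj(s,(575,-286.5,z));print(z,p); cv2.circle(im,tuple(int(round(v)) for v in p),2,c,-1)
print(wproj(s,s["eef_pos"]))
cv2.imwrite("pics/w1.png",im)
E
```

```text
time_s: 2.85
eef_pos: [574.8, -287.2, 237.4]
tcp_rot: [-2.399, -2.025, 0.002]
force: [0.3, 1.1, -0.0]
gripper_width: 87.4
[ 574.75119375 -287.20771556  237.39029008] [ 0.27576015  1.07825147 -0.03111689] [ 0.7  0.1 -2.6]
151 [316.10034447 244.09642699]
106 [316.06214501 232.21111416]
[315.98741647 283.02087401]
```

View pics/w1.png

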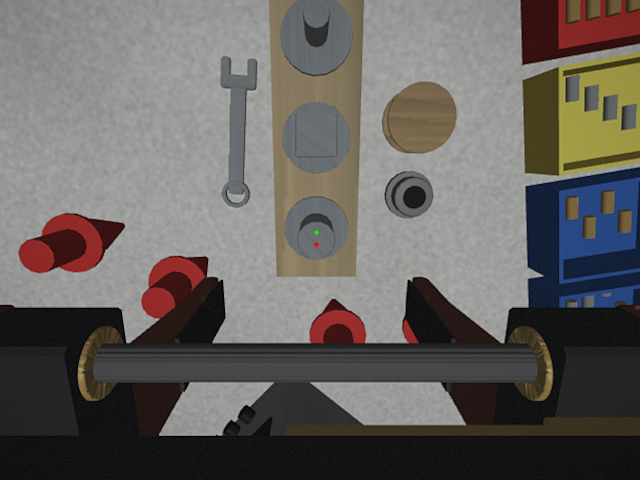

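```bash
python3 - <<'E'
from h import *
im=cv2.imread("pics/w1raw.png")
s=arm.state()
for t in("taper_pin","rack"): print(t,[(np.round(d["bbox"],1).tolist(),round(d["conf"],2)) for d in arm.look_for("wrist",t)])
print(wray(s,(316,240),151).round(1),wray(s,(316,229),106).round(1))
cv2.imwrite("pics/w1c.png",cv2.resize(im[185:285,260:370],None,fx=6,fy=6,interpolation=cv2.INTER_CUBIC))
E
```

```text
taper_pin [([338.1, 321.5, 58.0, 47.4], 0.76), ([71.5, 243.4, 111.2, 59.5], 0.74), ([316.1, 228.9, 59.9, 65.5], 0.73), ([175.5, 285.5, 69.8, 63.0], 0.63), ([410.1, 328.8, 17.3, 25.1], 0.52)]
rack [([316.6, 138.3, 94.8, 270.4], 0.68)]
[ 575.2 -281.6  151. ] [ 575.2 -281.9  106. ]
```

View pics/w1c.png

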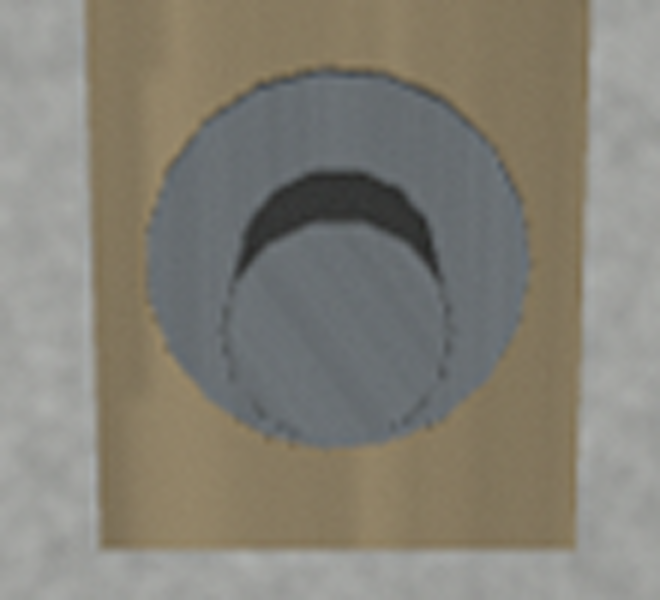

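```bash
python3 - <<'E'
from h import *
s=arm.state();print(s["eef_pos"],totool(s,np.array([575,-283.5,113])-s["eef_pos"]).round(1))
E
```

```text
[ 574.39355051 -283.51113065  239.73460925] [1.000e-01 6.000e-01 1.267e+02]
```

```bash
python3 - <<'E'
from h import *
s=arm.state();im=arm.snapshot("wrist")[:,:,::-1].copy();print(s["eef_pos"],arm.state()["eef_pos"],s["qvel"])
cv2.imwrite("pics/w2c.png",cv2.resize(im[185:285,260:370],None,fx=6,fy=6,interpolation=cv2.INTER_CUBIC))
for z in(151,106):
    p=wproj(s,(575,-285,z));print(z,(p-[260,185]+.4)*6)
E
```

```text
[ 574.39355051 -283.51113065  239.73460925] [ 574.4133291  -283.12146878  240.19026031] [ 0.01343411 -0.0263899   0.00928055  0.00171813  0.00107373 -0.00116783]
151 [342.72553679 368.38337224]
106 [341.2650973 296.1687043]
```

View pics/w2c.png

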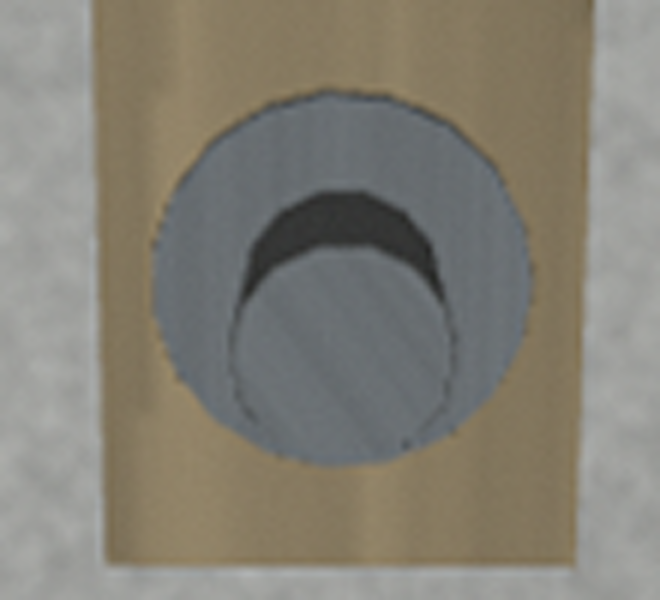

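```bash
python3 -m jog '[[-0.001,0.0005,0.045,0,1],[-0.001,0.0005,0.09,0,1],[-0.001,0.0005,0.115,0,1],[-0.001,0.0005,0.127,0,1],[-0.001,0.0005,0.127,0,1]]' 50; python3 - <<'E'
from h import *
s=arm.state();print(s["eef_pos"],s["force"])
E
python3 -m jog '[[0,0,0,0,-1],[0,0,0,0,-1],[0,0,0,0,-1],[0,0,0,0,-1],[0,0,0,0,-1],[0,0,0,0,-1]]'
```

```text
time_s: 3.55
eef_pos: [574.1, -283.9, 111.5]
tcp_rot: [-2.394, -2.031, 0.001]
force: [-0.7, 0.6, 0.1]
gripper_width: 88.1
[ 574.14838404 -283.90093896  111.53526161] [-0.66123172  0.55195397  0.06465083]
time_s: 4.15
eef_pos: [574.9, -285.4, 112.8]
tcp_rot: [2.397, 2.03, 0.0]
force: [-1.2, 0.3, -0.1]
gripper_width: 43.4
```

```bash
python3 -m jog '[[0,0,0,0,-1],[0,0,0,0,-1],[0,0,0,0,-1],[0,0,0,0,-1]]'; python3 - <<'E'
from h import *
s=arm.state();print(s["eef_pos"],s["force"],s["qvel"],s["gripper_width"])
E
```

```text
time_s: 4.55
eef_pos: [575.0, -285.3, 112.5]
tcp_rot: [2.397, 2.031, 0.0]
force: [1.3, -0.7, 0.1]
gripper_width: 29.5
[ 574.97220075 -285.31029105  112.53149951] [ 1.25062501 -0.73398825  0.14249341] [ 0.0005984   0.00088772  0.00119547 -0.000958    0.00077996  0.00044212] 29.508082521156634
```

```bash
python3 -m jog '[[0,0,-0.03,0,-1],[0,0,-0.08,0,-1],[0,0,-0.13,0,-1],[0,0,-0.158,0,-1],[0,0,-0.158,0,-1]]'; python3 - <<'E'
from h import *
s=arm.state();print(s["eef_pos"],s["force"])
# above frame hole
xd=np.array([np.cos(np.radians(-6.1)),np.sin(np.radians(-6.1)),0])
print(totool(s,np.array([568.5,186,270])-s["eef_pos"]).round(1))
M=Ro.from_rotvec(s["tcp_rot"]).as_matrix();print(np.degrees(np.arctan2(M[1,1],M[0,1])))
im=arm.snapshot("side");cv2.imwrite("pics/s2.png",im[:,:,::-1])
E
```

```text
time_s: 5.05
eef_pos: [575.9, -285.9, 276.7]
tcp_rot: [2.39, 2.025, 0.005]
force: [-0.5, 0.4, -1.7]
gripper_width: 29.1
[ 575.85843174 -285.86497243  276.70498955] [-0.46936969  0.38421624 -1.7106172 ]
[464.3 -84.9   4.5]
-9.461001850669488
```

View pics/s2.png

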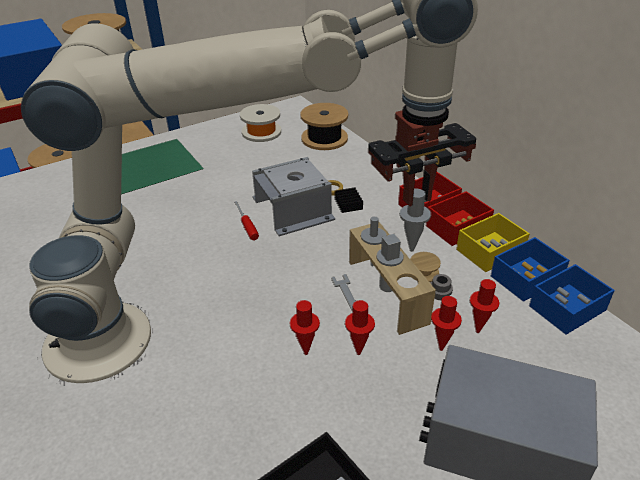

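```bash
python3 -m jog '[[0.4643,-0.0849,0,-3.4,-1],[0.4643,-0.0849,0,-3.4,-1],[0.4643,-0.0849,0,-3.4,-1],[0.4643,-0.0849,0,-3.4,-1],[0.4643,-0.0849,0,-3.4,-1],[0.4643,-0.0849,0,-3.4,-1],[0.4643,-0.0849,0,-3.4,-1],[0.4643,-0.0849,0,-3.4,-1]]'; python3 - <<'E'
from h import *
s=arm.state();print(s["eef_pos"],s["force"],s["gripper_width"])
print(totool(s,np.array([568.5,186,225])-s["eef_pos"]).round(1))
E
```

```text
time_s: 5.9
eef_pos: [567.4, 116.5, 266.9]
tcp_rot: [-2.334, -2.099, 0.007]
force: [0.6, -0.4, -1.8]
gripper_width: 29.2
[567.41963665 116.48148335 266.8583497 ] [ 0.57698781 -0.42390077 -1.79678037] 29.157113266703735
[69.3 -6.1 41.8]
```

```bash
python3 -m jog '[[0.04,-0.004,0.01,0,-1],[0.065,-0.006,0.035,0,-1],[0.065,-0.006,0.042,0,-1],[0.065,-0.006,0.042,0,-1],[0.065,-0.006,0.042,0,-1],[0.065,-0.006,0.042,0,-1]]'; python3 - <<'E'
from h import *
s=arm.state();print(s["eef_pos"],s["force"],s["gripper_width"],s["qvel"].round(3) if hasattr(s["qvel"],"round") else s["qvel"])
M=Ro.from_rotvec(s["tcp_rot"]).as_matrix();print(np.degrees(np.arctan2(M[1,1],M[0,1])),M[:,2])
w=arm.snapshot("wrist")[:,:,::-1];cv2.imwrite("pics/w3.png",w)
im=arm.snapshot("side");cv2.imwrite("pics/s3.png",cv2.resize(im[90:260,220:360,::-1],None,fx=3.5,fy=3.5,interpolation=cv2.INTER_CUBIC))
print(wproj(s,(582.4,184.5,100)),wproj(s,(568.5,186,100)))
s=arm.state();print(s["eef_pos"])
E
```

```text
time_s: 6.5
eef_pos: [569.9, 178.6, 229.4]
tcp_rot: [2.337, 2.098, 0.001]
force: [-0.4, -0.2, -2.3]
gripper_width: 29.2
[569.89405148 178.6216434  229.41500113] [-0.36857493 -0.21204557 -2.25259276] 29.177020384166564 [ 0.001 -0.004 -0.011  0.002 -0.002  0.003]
-6.170296307278246 [ 1.16808808e-03  2.00259824e-05 -9.99999318e-01]
[328.60323176 225.59544663] [312.91140735 225.58960061]
[570.01916582 178.85669504 229.74718865]
```

View pics/w3.png

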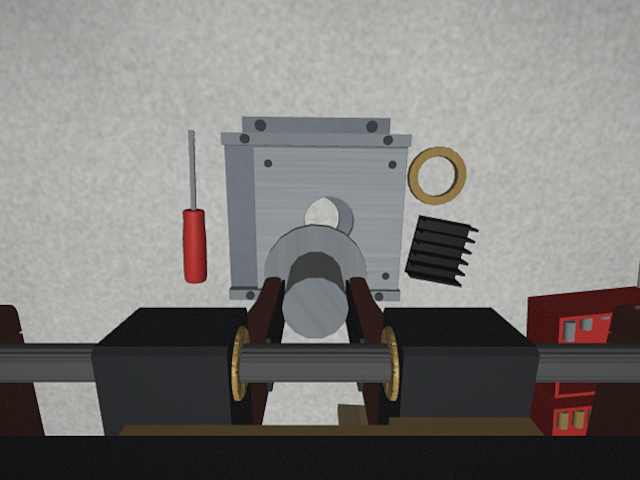

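View pics/s3.png

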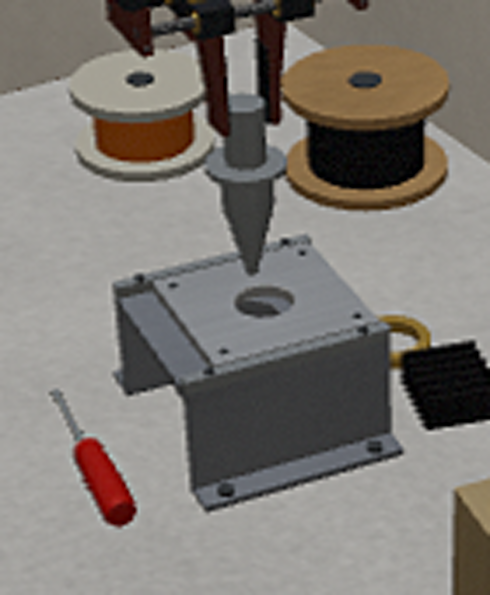

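```bash
python3 - <<'E'
from h import *
w=cv2.imread("pics/w3.png")
c=cv2.resize(w[180:260,270:380],None,fx=7,fy=7,interpolation=cv2.INTER_CUBIC)
cv2.imwrite("pics/w3c.png",cv2.convertScaleAbs(c,alpha=1.3))
E
```

```text
(no output)
```

View pics/w3c.png

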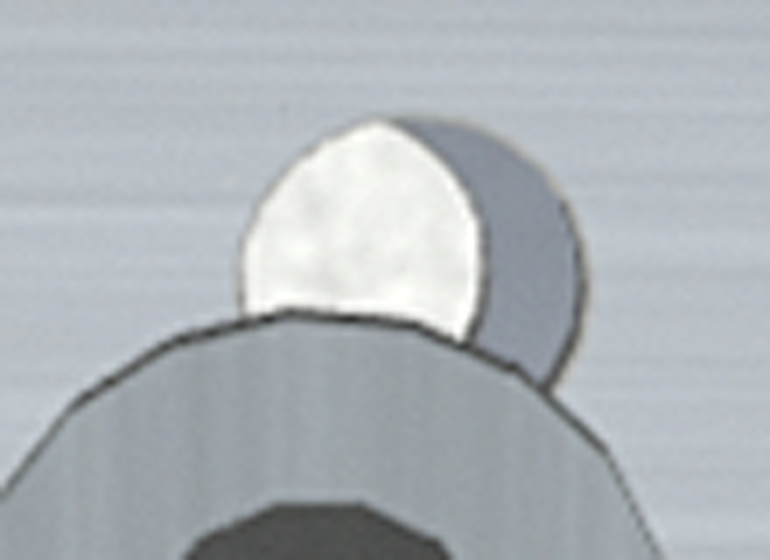

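```bash
python3 -m jog '[[0.0073,-0.0006,0.01,0,-1],[0.0073,-0.0006,0.02,0,-1],[0.0073,-0.0006,0.02,0,-1],[0.0073,-0.0006,0.02,0,-1],[0.0073,-0.0006,0.02,0,-1]]'; python3 - <<'E'
from h import *
s=arm.state();print(s["eef_pos"],s["force"],s["gripper_width"])
im=arm.snapshot("side");cv2.imwrite("pics/s4.png",cv2.resize(im[110:240,230:350,::-1],None,fx=4.5,fy=4.5,interpolation=cv2.INTER_CUBIC))
im=arm.snapshot("top");cv2.imwrite("pics/t4.png",cv2.resize(im[150:270,170:290,::-1],None,fx=4.5,fy=4.5,interpolation=cv2.INTER_CUBIC))
s=arm.state();print(s["eef_pos"])
tip=s["eef_pos"]-np.array([0,0,97.5]);print((proj("side",tip)-[230,110])*4.5)
E
```

```text
time_s: 7.1
eef_pos: [569.7, 187.2, 208.7]
tcp_rot: [2.336, 2.101, 0.0]
force: [-0.2, 1.0, -0.7]
gripper_width: 28.7
[569.69857727 187.2261705  208.7248048 ] [-0.17000983  0.95091403 -0.67592526] 28.705184273164505
[569.81163223 187.24468375 209.0523468 ]
[271.14391736 282.6016969 ]
```

View pics/s4.png

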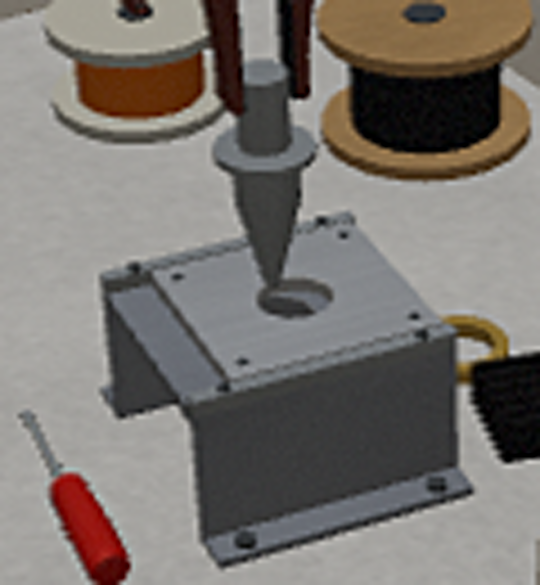

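View pics/t4.png

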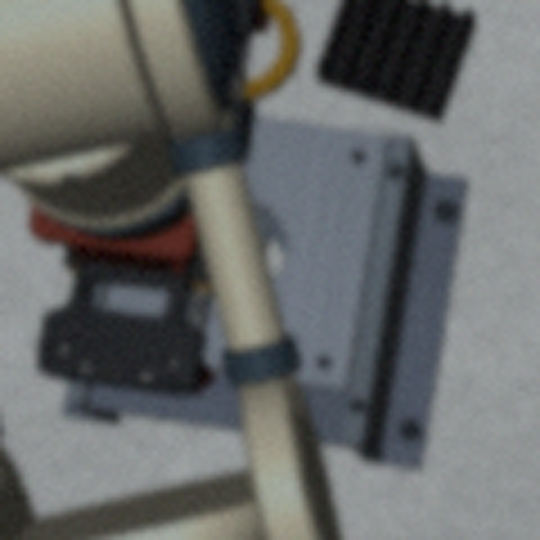

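```bash
python3 -m jog '[[-0.0008,0.0004,0.01,0,-1],[-0.0008,0.0004,0.02,0,-1],[-0.0008,0.0004,0.025,0,-1],[-0.0008,0.0004,0.03,0,-1],[-0.0008,0.0004,0.035,0,-1],[-0.0008,0.0004,0.035,0,-1]]'; python3 - <<'E'
from h import *
s=arm.state();print(s["eef_pos"],s["force"],s["moment"],s["gripper_width"])
E
python3 -m jog '[[0,0,0.005,0,-1],[0,0,0.01,0,-1],[0,0,0.015,0,-1],[0,0,0.015,0,-1]]'; python3 - <<'E'
from h import *
s=arm.state();print(s["eef_pos"],s["force"],s["moment"],s["gripper_width"])
im=arm.snapshot("side");cv2.imwrite("pics/s5.png",cv2.resize(im[110:240,230:350,::-1],None,fx=4.5,fy=4.5,interpolation=cv2.INTER_CUBIC))
im=arm.snapshot("wrist");cv2.imwrite("pics/w5.png",im[:,:,::-1])
E
```

```text
time_s: 7.8
eef_pos: [570.4, 186.2, 173.1]
tcp_rot: [2.336, 2.1, 0.001]
force: [2.1, -1.1, -1.6]
gripper_width: 29.4
[570.42228259 186.23951753 173.06199396] [ 2.07008408 -1.06163203 -1.56249125] [-0.1557239  -0.59412913 -0.00676302] 29.38992738409884
time_s: 8.2
eef_pos: [570.1, 186.3, 158.0]
tcp_rot: [2.336, 2.101, -0.0]
force: [3.9, -0.2, -0.3]
gripper_width: 28.9
[570.05996577 186.30140639 158.01009139] [ 3.88805424 -0.16212449 -0.34649783] [-0.0841471  -0.93462728  0.04679038] 28.880593026007315
```

View pics/s5.png

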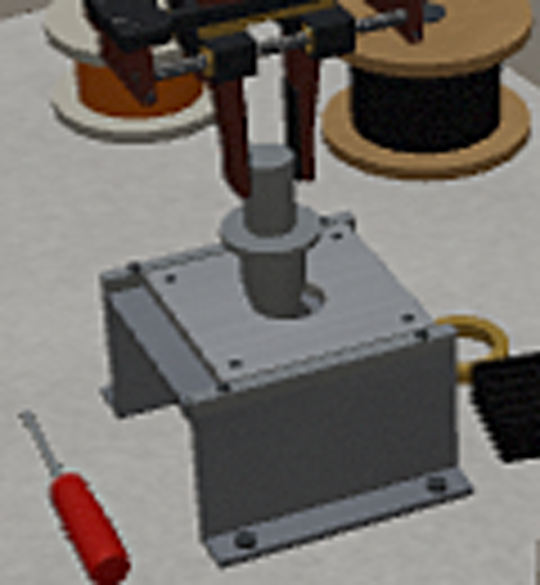

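View pics/w5.png

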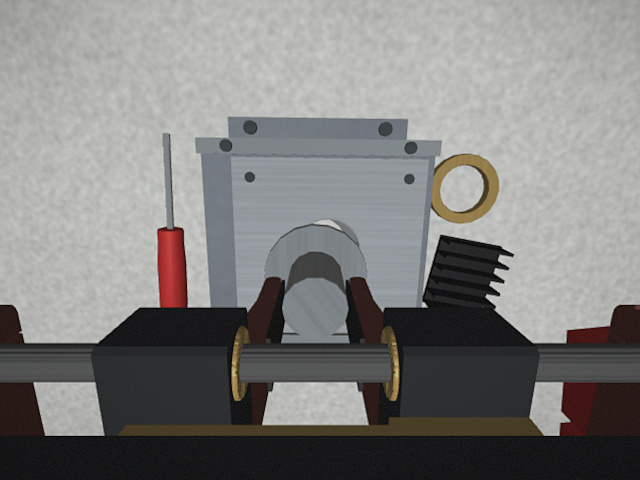

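```bash
python3 -m jog '[[0,0,0.005,0,-1],[0,0,0.01,0,-1],[0,0,0.015,0,-1],[0,0,0.02,0,-1],[0,0,0.02,0,-1]]'; python3 - <<'E'
from h import *
s=arm.state();print(s["eef_pos"],s["force"],s["moment"],s["gripper_width"])
E
```

```text
time_s: 8.8
eef_pos: [569.3, 186.4, 136.8]
tcp_rot: [-2.335, -2.1, 0.003]
force: [2.8, -0.3, -2.2]
gripper_width: 29.0
[569.29511496 186.38975754 136.81933221] [ 2.77443527 -0.25112766 -2.22456818] [ 0.00152689 -0.92508933 -0.03399918] 28.987215975558687
```

```bash
python3 -m jog '[[0,0,0.005,0,-1],[0,0,0.01,0,-1],[0,0,0.014,0,-1],[0,0,0.018,0,-1],[0,0,0.018,0,-1]]'; python3 - <<'E'
from h import *
s=arm.state();print(s["eef_pos"],s["force"],s["moment"],s["gripper_width"])
im=arm.snapshot("side");cv2.imwrite("pics/s6.png",cv2.resize(im[110:240,230:350,::-1],None,fx=4.5,fy=4.5,interpolation=cv2.INTER_CUBIC))
E
```

```text
time_s: 9.3
eef_pos: [569.5, 186.3, 119.4]
tcp_rot: [-2.335, -2.1, 0.002]
force: [1.6, 0.3, -3.0]
gripper_width: 29.1
[569.54034811 186.32161866 119.367326  ] [ 1.61449653  0.27322199 -2.98281625] [-0.04995676 -0.58932505 -0.00227   ] 29.11969948525165
```

View pics/s6.png

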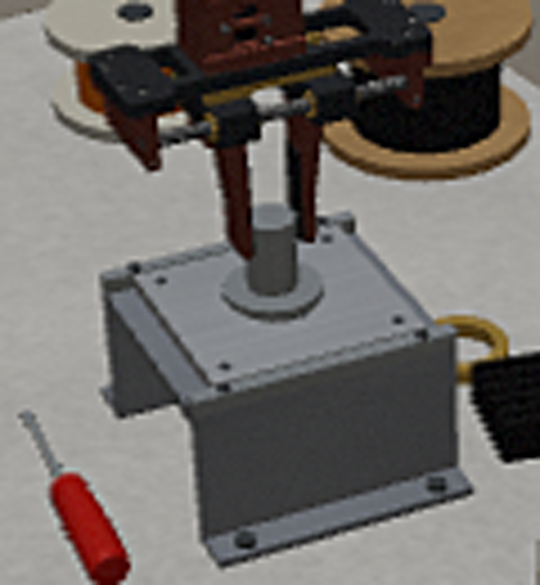

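```bash
python3 -m jog '[[0,-0.001,0.002,0,-1],[0,-0.0025,0.003,0,-1],[0,-0.0025,0.004,0,-1],[0,-0.0025,0.004,0,-1]]'; python3 - <<'E'
from h import *
s=arm.state();print(s["eef_pos"],s["force"],s["moment"],s["gripper_width"])
E
python3 -m jog '[[0,0.0005,0,0,-1],[0,0.0015,0,0,-1],[0,0.0015,0.002,0,-1],[0,0.0015,0.004,0,-1],[0,0.0015,0.004,0,-1]]'; python3 - <<'E'
from h import *
s=arm.state();print(s["eef_pos"],s["force"],s["moment"],s["gripper_width"])
E
```

```text
time_s: 9.75
eef_pos: [567.9, 186.7, 117.1]
tcp_rot: [2.335, 2.1, 0.002]
force: [4.9, 0.4, 1.7]
gripper_width: 29.2
[567.86869611 186.70588948 117.1420001 ] [4.85119893 0.35593974 1.74957681] [-0.12295756 -0.86437547 -0.02382871] 29.151969972160387
time_s: 10.25
eef_pos: [568.2, 186.5, 112.5]
tcp_rot: [-2.335, -2.1, 0.002]
force: [-1.8, 0.3, 1.6]
gripper_width: 29.1
[568.24209451 186.54563539 112.45514072] [-1.79131869  0.28108285  1.63726947] [-0.06995486  0.36611084  0.02614961] 29.080843012208195
```

```bash
python3 -m jog '[[0,0,0.001,0,-1],[0,0,0.0025,0,-1],[0,0,0.0025,0,-1],[0,0,0.0025,0,-1]]'; python3 - <<'E'
from h import *
s=arm.state();print(s["eef_pos"],s["force"],s["moment"],s["gripper_width"])
im=arm.snapshot("side");cv2.imwrite("pics/s7.png",cv2.resize(im[110:240,230:350,::-1],None,fx=4.5,fy=4.5,interpolation=cv2.INTER_CUBIC))
E
```

```text
time_s: 10.65
eef_pos: [568.9, 186.5, 112.4]
tcp_rot: [2.335, 2.1, 0.002]
force: [-3.9, -1.6, 9.2]
gripper_width: 28.8
[568.91557328 186.4948043  112.39419769] [-3.93743164 -1.64034949  9.20661108] [-0.28026546  0.95359318  0.03514376] 28.769425049996418
```

View pics/s7.png

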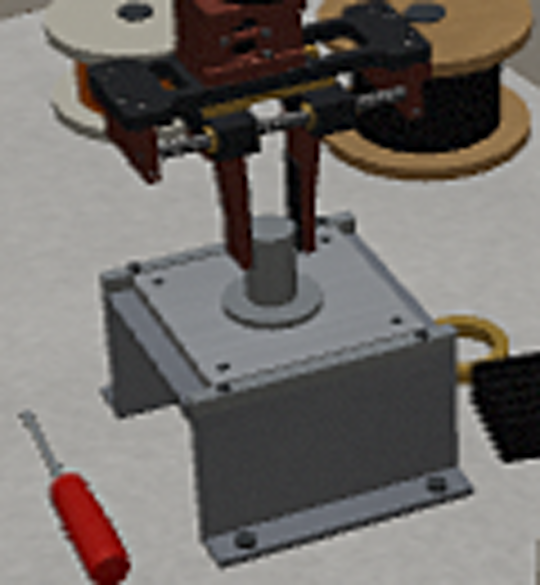

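```bash
python3 -m jog '[[0,0,-0.001,0,1],[0,0,-0.001,0,1],[0,0,-0.001,0,1],[0,0,-0.001,0,1],[0,0,-0.001,0,1],[0,0,-0.001,0,1]]';python3 -m jog '[[0,0,-0.01,0,1],[0,0,-0.04,0,1],[0,0,-0.08,0,1],[0,0,-0.12,0,1],[0,0,-0.15,0,1],[0,0,-0.15,0,1],[0,0,-0.15,0,1],[0,0,-0.15,0,1]]'; python3 - <<'E'
from h import *
s=arm.state();print(s["eef_pos"],s["force"],s["gripper_width"])
im=arm.snapshot("side");cv2.imwrite("pics/s8.png",cv2.resize(im[110:240,230:350,::-1],None,fx=4.5,fy=4.5,interpolation=cv2.INTER_CUBIC))
im=arm.snapshot("wrist");cv2.imwrite("pics/w8.png",im[:,:,::-1])
c=(568.9,186.5)
print([wproj(s,(*c,z)).round(1).tolist() for z in(106,151)],[((proj("side",(*c,z))-[230,110])*4.5).round() for z in (100,106,151)])
E
```

```text
time_s: 11.3
eef_pos: [568.9, 186.5, 110.8]
tcp_rot: [-2.336, -2.101, 0.001]
force: [-0.1, 0.5, -0.2]
gripper_width: 73.5
time_s: 12.1
eef_pos: [568.6, 186.4, 259.4]
tcp_rot: [-2.335, -2.1, 0.003]
force: [0.6, 0.0, -0.4]
gripper_width: 87.8
[568.64208789 186.40322322 259.44847845] [ 0.62233566  0.01173646 -0.37534085] 87.79961545761732
[[316.1, 228.0], [316.2, 238.4]] [array([271., 301.]), array([271., 292.]), array([267., 224.])]
```

View pics/s8.png

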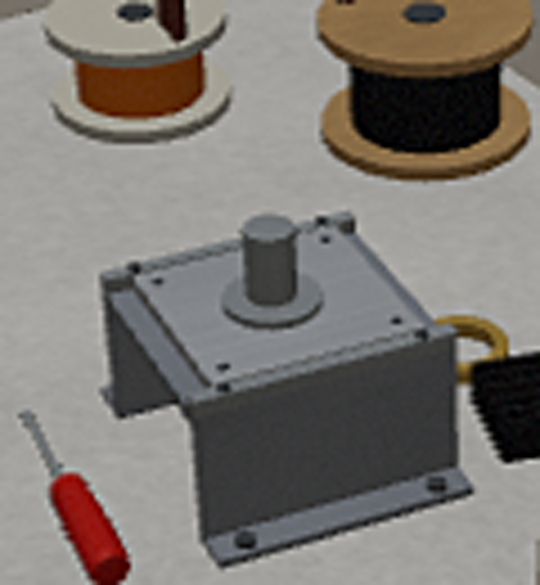

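View pics/w8.png

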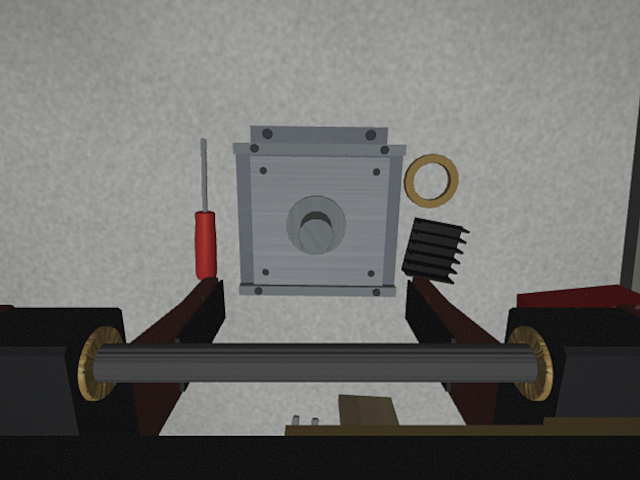

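The pin stands upright with its collar flat on the plate. The plate sits evenly in the frame, with about a 12 px gap on each side in the wrist view. Handing in.

```bash
python3 -c "
from station import arm
s=arm.state();print(s['time_s'],s['force'])
print(arm.finish_job())"
```

```text
12.2 [ 0.58136933 -0.18963262 -0.12331681]
the job is handed in; nothing more can be done
None
```

The job is done and handed in at 12.2 s of the 43 s allowed. The thick tapered pin stands upright through both holes, fully home with its collar on the plate, and the gripper has let go and is clear.

- **Picking:** I took the round-grip pin from the rack place nearest the red pins and gripped it at 29.5 mm. The look-alikes were left alone.
- **Driving:** I lowered the pin on the frame hole's axis, and its taper pulled the plate back about 12 mm. A small nudge sideways took out most of the remaining play. I then seated it with about 9 N, and the forces I read along the way stayed below 10 N.
- **Last checks:** The TCP came to 112.4 mm, against 112.5 mm when the collar sat on the rack at the same height, so the pin is home. After release, the side and wrist pictures show the collar flat on the plate. The plate is about centred on the frame, with equal gaps on both sides.
- **Disagreement:** The wrist camera put things about 3 mm further along +y than the side and top cameras did. The offset was the same at the rack and at the plate, so it cancelled out. No check failed.

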